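Turn a power resistor over on the turnover ramp and clip it into the test cradle

TASK

The finned aluminium power resistor lies on its fins with its flat mounting face up. Set it fins down on the upper deck of the turnover ramp, push it over the edge so that it tips down the ramp and lands on its flat face on the rubber pad, then take it again and slide it, flat face down, under the guides of the test cradle fully home until the spring catch clicks behind it. Leave it clipped in, and leave the other things on the bench where they lie.

Things in the scene. Friction and masses are not known exactly. Their poses are not given: they have to be found in the camera images.
- resistor_center (a point): Centre (half-way up) of the large finned power resistor, 64 long (x) x 50 (y) x 26 mm, 0.15 kg: flat plate 64 x 50 x 5 mm, on it a block of fins 64 x 32 x 21 mm, so the plate overhangs the fins by 9 mm on both long sides. z points from the fins to the flat face: up at the start, down once turned over. Both ends are flat and alike; either may lead.
- resistor: The same resistor as a whole; origin in the middle of its fin side, 13 mm from the centre, same axes.
- turnover: Turnover ramp, a fixed grey bent-sheet stand 220 x 94 mm, 53 mm high. Origin on the table under the V at the ramp's foot; x is the way parts travel (deck, brow, ramp, landing), z up. Deck: x -105 to -21 mm, top z 48.4, 72 mm wide; two rails on it, 5 mm high, 3 thick, 38 mm apart inside, for the fins to stand between.
- deck_brow (a point): Middle of the brow, where the deck (at its top surface) bends down into the ramp: x -21, z 48.4 mm in the turnover's frame, same axes. A part pushed over it along x tips nose down when its centre has passed it.
- ramp_toe (a point): The V at the foot of the ramp, z 12 mm over the table. The ramp is 42 mm long at 60 degrees; a toe fold square to it rises 10 mm from the V. A part slides down till its leading end strikes the toe and mostly goes straight over on its other face; should it stop there leaning back, push its upper end on in x past upright.
- landing (a point): Top of the turnover's flat rubber landing pad, z 8 mm over the table, 52 mm past the V; the pad spans x -40 to +54 mm, y +-44 mm about this point, with an end lip 5 mm above it. A turned part comes to rest with its centre within about 25 mm of here. Axes as the turnover.
- cradle: Test cradle, a fixed aluminium plate 160 x 96 mm, top z 10 mm. Origin on the table under it; x (plate from -84 to 76 mm) is the way of insertion, z up. Open apron x -84 to -20 mm. From x 3 to 64 mm two steel guides 53 mm apart with lips over the part's plate: 6.5 mm free under them, 38 mm between them, tops at z 20 mm. A slanted lead-in on the -y side from x -29, y -36 mm.
- cradle_home (a point): The resistor's centre when fully home (flat face down on the plate, leading end against the rigid black end stop): x 32, y 0, z 23 mm in the cradle's frame, same axes. The end stop is 20 mm high over the table.
- cradle_entry (a point): The resistor's centre when it stands flat face down on the open apron, ready to be slid in by 82 mm along x, its leading end just clear of catch and lead-in: x -50, y 0, z 23 mm in the cradle's frame, same axes.
- catch (a joint): Spring catch of the cradle, rad: 0 closed (its nose stands behind the trailing end of a part that is home), 0.03 to 0.1 while a part's edge pushes it outward; it springs back by itself. Passing it takes a push of 5 to 10 N along x.
- catch_nose (a point): Nose of the spring catch on the +y side of the cradle, x -2.5, y 22 mm in its frame when closed; slanted on the entry side from x -20, y 29 mm, square at the back, up to z 17 mm over the table.
- shunt_a: Bystander: small aluminium-cased resistor with solder lugs, 56 x 28 x 12 mm, origin under its middle.
- coil_3: Bystander: wound bobbin with black flanges, 62 x 42 x 32 mm, origin under its middle.
- std_resistor: Bystander: round green reference resistor can, 48 mm wide, 69 mm high, origin under its middle.
- driver_small: Bystander: small screwdriver, 121 x 16 x 15 mm, lying.
- caliper: Bystander: steel caliper lying flat, 207 x 59 x 11 mm.
- lug_0: Bystander: metal cable lug, 44 x 16 x 11 mm.
- hex_key: Bystander: L-shaped hex key lying flat, 88 x 24 x 6 mm.
Mind the look-alikes: they are no part of the job. Leave any turquoise or yellow look-alike of the resistor alone.

How it is judged:
On the way, in this order (a step that is already met when the one before it is completed fails the run):
1. the resistor stands fins down on the upper deck of the turnover ramp (angle between resistor_center's own z axis and vertical below 0.15 rad and x of resistor_center in the frame of turnover between -0.1 and -0.015 m and y of resistor_center in the frame of turnover between -0.02 and 0.02 m and z of resistor_center in the frame of turnover between 0.055 and 0.068 m), for 0.1 s.
2. it has gone over the ramp and lies on its flat face on the landing pad (angle between resistor_center's own z axis and vertical above 3.04 rad and x of resistor_center in the frame of turnover between 0.02 and 0.1 m and y of resistor_center in the frame of turnover between -0.04 and 0.04 m and z of resistor_center in the frame of turnover between 0.016 and 0.026 m), for 0.2 s.
At the end, for the whole second after the job is handed in: The resistor lies at rest in the cradle flat face down (within about 5 degrees), its centre within 3 mm of the home point along each axis, square to the cradle within 0.08 rad, with the catch sprung back (below 0.03 rad) behind its trailing end (angle between resistor_center's own z axis and vertical above 3.05 rad and x of resistor_center in the frame of cradle_home between -0.003 and 0.003 m and y of resistor_center in the frame of cradle_home between -0.003 and 0.003 m and z of resistor_center in the frame of cradle_home between -0.003 and 0.003 m and angle between the x axis of resistor_center and the x axis of cradle, either way round below 0.08 rad and value of joint catch below 0.03 rad and linear speed of resistor below 0.01 m/s); the robot touches nothing.
It fails at once if one of the bystanders was moved by more than 20 mm (distance of any of shunt_a, coil_3, std_resistor, driver_small, caliper, lug_0, hex_key from where it was at the start of the episode above 0.02 m).
It also fails if it takes over 67 s, if anything falls off the work surface, if the arm or the gripper's body presses on something with over 40 N, if the wrist force passes 120 N, or if a joint passes its speed limit or range.

ROBOT

A 6-joint arm with a two-finger parallel gripper is mounted at the origin on a cart in front of the work surface, level with it; the furniture and walls round the work are solid. World frame = base frame: x ahead of the robot, y to its left, z up, the work surface at z = 0. Lengths are in m, angles in rad, forces in N, time in s.
With the tool pointing down it reaches from about 0.4 to 0.825 m from the base axis. Payload 7 kg.
Tool frame: the origin (TCP) lies at the very end of the fingers, on their centre line; the grasp point (between the pads) lies 19 mm behind it (arm.grip_point_offset is the distance from the TCP to the grasp point, in m); z points along the fingers, y is the line along which they close (so a half turn about z gives the same grasp; the last joint's range is limited). The gripper opens to 88 mm and grips with 3 to 60 N. Pads are 19 mm wide; open, the fingers measure 130 mm over their backs; the gripper's body (78 mm by 193 mm) begins 47 mm behind the grasp point.
Start: joints at [-0.923, 0.359, 0.012, 0, -1.224, -0.288], TCP at [0.238, -0.632, 0.227] pointing down, gripper open.
Joint ranges: [-3.07, 3.07], [-1.43, 2.12], [-1.02, 1.25], [-3.03, 1.67], [-3.05, -0], [-3.03, 3.03]. Speed limits (rad/s): [2.39, 2.39, 3.01, 3.14, 3.14, 3.14].

INTERFACE

Orientations are given as [roll, pitch, yaw] about the fixed x, y, z axes, in that order (R = Rz(yaw) Ry(pitch) Rx(roll)).
In Python, from station import arm, cams gives the robot as it stands.
- The arm moves only by the shell command python3 -m handwheel 'ROWS' [FORCE]. ROWS is JSON, a list that holds one entry, the list of rows, each a list of 7 numbers: the shift along the tool's x, y, z normalised to -1 to 1, where 1 is 0.08 m, then the turn, a rotation vector about the tool's x, y, z normalised to -1 to 1, where 1 is 0.5 rad, then the closure in counts, from 0 (fully open) to 255 (shut). In form: [[[x, y, z, wx, wy, wz, hand], ...]]. A call has 1 to 5 rows; each row is the pose to reach, as a shift and turn from the pose commanded when the call began, along the tool's axes at that moment; what a row does not reach only later rows make up. A row lasts 1/8 s, in which the tool goes at most 62.5 mm and 10.7 degrees, less where a joint would pass 70% of its speed; a pose out of reach is approached as far as the arm can. A call with a number of a shift or a turn outside -1 to 1 is refused whole. A call with a gripper value outside its range is refused whole. The fingers move at their own pace and stop on an object; FORCE is the grip in N (left out, the last holds). Time passes only in rows, so rows that repeat a pose let the fingers close. It gives the time, the measured TCP pose, the force, the opening and the grip force at its end, in the units of the state.
- arm.get_state(): the state, without advancing time (a new reading comes with each control period).
- cams.grab_frame(name): name is "scene" or "side" or "wrist"; returns the picture (400x640x3 uint8, blue, green, red); there is no depth.
- cams.camera_info(name): a dict with "camera_matrix" (3x3 intrinsics, pixels), "R" (3x3) and "t" (3): a world point X has camera coordinates R X + t; the wrist camera has in their place "hand_eye" (4x4, takes a point from camera to tool coordinates, whose origin is the TCP and whose axes are the flange's). Camera axes: x right, y down, z forward; pixel columns grow to the right and rows downward; lengths in m; the calibration is good to about 2 mm. A picture is of the moment at which its call begins: read the wrist's pose just before it. camera_info takes no time and is no camera call.
- arm.job_done(): hands the job in; it is judged then, once.
The state is a dict: "t": time; "q": joint angles; "qd": joint speeds; "joint_efforts": joint torques, N m; "eef_pos": TCP position; "ee_rot": TCP orientation; "force": force on the tool from outside, world axes, zero at the start; "moment": the same for the moment, N m; "width": finger opening in m; "gripper_force": force on a finger pad.
Only numpy, scipy, OpenCV 4.12 (cv2) and the standard library are available. Lean on these libraries where they do the work, as an engineer would, in place of code of your own. Each camera call takes 0.05 s, during which the arm holds its last target. There are 200 camera calls.

## Working session

There is one attempt and no reset: what is moved stays moved. The work goes in short steps, Python scripts to look and compute and a shell command to move; the robot and the scene stay as the last step left them, time stands still between calls to the robot, and variables do not carry over. Pictures are saved under pics/ and viewed, at most 10 in all, crops included, and the job is handed in when it is done.

```bash
ls; mkdir -p pics
cat > h.py <<'E'
import numpy as np, cv2
from station import arm, cams
from scipy.spatial.transform import Rotation as Ro
def info(n):
    i=cams.camera_info(n); K=np.array(i["camera_matrix"])
    if n!="wrist": return K,np.array(i["R"]),np.array(i["t"])
    s=arm.get_state(); T=np.eye(4); T[:3,:3]=Ro.from_euler('xyz',s["ee_rot"]).as_matrix(); T[:3,3]=s["eef_pos"]
    C=np.linalg.inv(T@np.array(i["hand_eye"])); return K,C[:3,:3],C[:3,3]
def plane(c,uv,z):
    K,R,t=c; d=R.T@np.linalg.solve(K,[uv[0],uv[1],1]); o=-R.T@t; return o+d*(z-o[2])/d[2]
def proj(c,X):
    K,R,t=c; p=K@(R@np.array(X)+t); return p[:2]/p[2]
def tri(c1,u1,c2,u2):
    P=[c[0]@np.c_[c[1],c[2]] for c in (c1,c2)]
    X=cv2.triangulatePoints(P[0],P[1],np.array(u1,float).reshape(2,1),np.array(u2,float).reshape(2,1)); return (X[:3]/X[3]).ravel()
E
python3 - <<'E'
from h import *
for n in("scene","side"):
    cv2.imwrite(f"pics/{n}0.png",cams.grab_frame(n)); c=info(n); print(n,-c[1].T@c[2],c[1][2],c[0][0,0])
s=arm.get_state();print(s)
print(cams.camera_info("wrist"))
cv2.imwrite("pics/w0.png",cams.grab_frame("wrist"))
E
```

```text
pics
scene [1.32139047 0.40759842 1.37910632] [-0.50234864 -0.2554405  -0.82607263] 452.66422030122294
side [ 0.56590188 -1.21177996  1.00061053] [-0.02422279  0.79379193 -0.60770686] 499.4527088634233
{'t': 0.1, 'q': array([-9.22895943e-01,  3.59307981e-01,  1.11843569e-02, -3.20799032e-04,
       -1.22410797e+00, -2.88142888e-01]), 'qd': array([ 0.00233069, -0.00197693,  0.00219711,  0.00049287, -0.00215668,
        0.00149294]), 'joint_efforts': array([-3.96663047e-03, -5.84161198e+01,  2.93751150e+01,  7.01563954e+00,
        1.01471512e-02, -5.32426498e-05]), 'eef_pos': array([ 0.23749056, -0.63138539,  0.22573363]), 'ee_rot': array([ 3.14013085e+00, -1.18744282e-04, -2.78194429e+00]), 'force': array([ 0.4297537 , -0.51568591, -0.28078824]), 'moment': array([-0.03764742, -0.00940505,  0.02727657]), 'gripper_force': 0.0, 'width': 0.0874444343475718}
{'camera_matrix': array([[321.69301317,   0.        , 317.5172725 ],
       [  0.        , 321.69301317, 196.68710128],
       [  0.        ,   0.        ,   1.        ]]), 'hand_eye': array([[-7.86551026e-04, -9.57224434e-01, -2.89345405e-01,
         7.76566633e-02],
       [ 9.99999313e-01, -5.01534259e-04, -1.05918267e-03,
         6.53817024e-04],
       [ 8.68758897e-04, -2.89346040e-01,  9.57224171e-01,
        -1.58513420e-01],
       [ 0.00000000e+00,  0.00000000e+00,  0.00000000e+00,
         1.00000000e+00]])}
```

View pics/scene0.png

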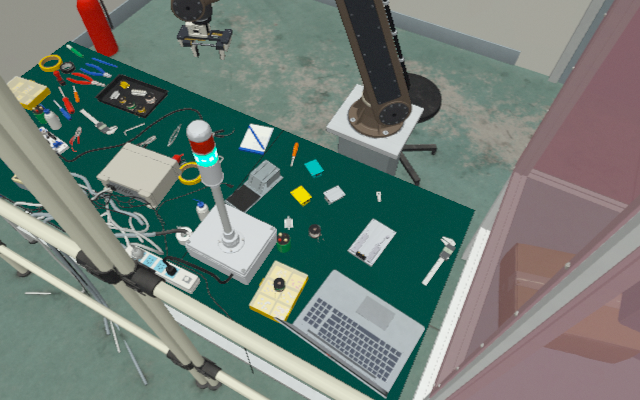

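View pics/side0.png

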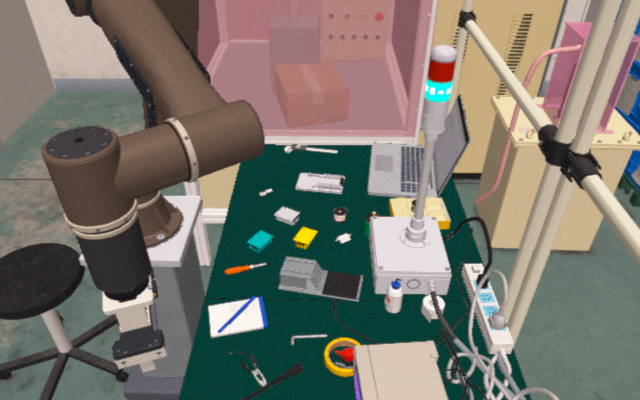

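The scene picture shows the bare resistor at (333,194), the turnover at (258,184) and the cradle at (372,242). In the side picture they are at (287,215), (320,278) and (320,183). The turquoise and yellow look-alikes sit beside the resistor.

Run:
```python
from h import *
a,b=info("scene"),info("side")
for n,u,v in(("res",(333,194),(287,215)),("turn",(258,184),(320,278)),("cradle",(372,242),(320,183)),("can",(283,238),(373,222)),("coil",(315,231),(340,214)),("yel",(301,195),(305,237)),("turq",(314,168),(260,240)),("shunt",(289,223),(344,238))):
    X=tri(a,u,b,v); print(n,X.round(3),proj(a,X).round(0))
A=cv2.imread("pics/scene0.png")[150:270,225:405];B=cv2.imread("pics/side0.png")[165:305,240:380]
cv2.imwrite("pics/cA.png",cv2.resize(A,None,fx=4.4,fy=4.4,interpolation=cv2.INTER_CUBIC))
```

```text
res [0.451 0.029 0.02 ] [333. 194.]
turn [ 0.552 -0.239  0.016] [256. 186.]
cradle [0.553 0.235 0.002] [372. 242.]
can [ 0.713 -0.031  0.045] [282. 239.]
coil [0.618 0.044 0.015] [315. 231.]
yel [ 0.51  -0.073  0.017] [301. 195.]
turq [ 0.377 -0.09   0.018] [314. 168.]
shunt [ 0.628 -0.057  0.001] [288. 224.]
```

```bash
M="python3 -m handwheel"; $M '[[[-0.45,0.5,0,0,0,0,0],[-0.9,1,0,0,0,0,0]]]'; for i in 1 2; do $M '[[[-0.45,0.5,0,0,0,0,0],[-0.9,1,0,0,0,0,0]]]'>/dev/null;done; $M '[[[0,0,0,0,0,0,0]]]'
cat > snap.py <<'E'
from h import *; import sys,pickle
n=sys.argv[1]; c=info("wrist"); cv2.imwrite(f"pics/{n}.png",cams.grab_frame("wrist")); pickle.dump(c,open(n+".pkl","wb"))
E
python3 snap.py v1
for i in 1 2 3; do $M '[[[-0.45,0.5,0,0,0,0,0],[-0.9,1,0,0,0,0,0]]]'>/dev/null;done; $M '[[[0,0,0,0,0,0,0]]]'; python3 snap.py v2
```

```text
t: 0.4
eef_pos: [0.2768, -0.5304, 0.2256]
ee_rot: [3.14, -0.0, -2.783]
force: [2.0, 0.1, 0.6]
width: 0.0876
gripper_force: 0.0
t: 1.02
eef_pos: [0.3564, -0.3284, 0.227]
ee_rot: [-3.141, 0.001, -2.777]
force: [-0.8, -0.9, 0.8]
width: 0.0875
gripper_force: 0.0
t: 1.95
eef_pos: [0.4744, -0.0287, 0.2262]
ee_rot: [-3.141, -0.0, -2.779]
force: [-0.8, -0.2, -1.0]
width: 0.0876
gripper_force: 0.0
```

View pics/v1.png

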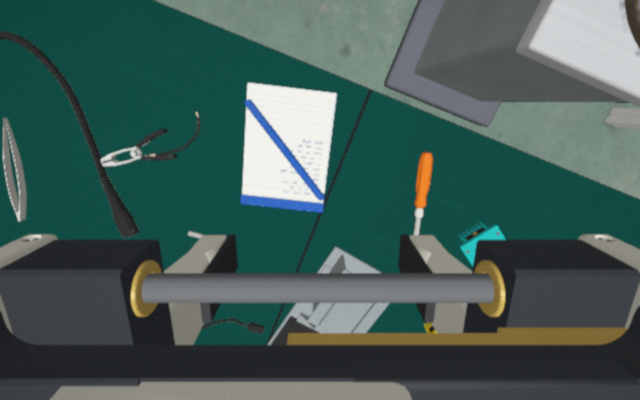

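View pics/v2.png

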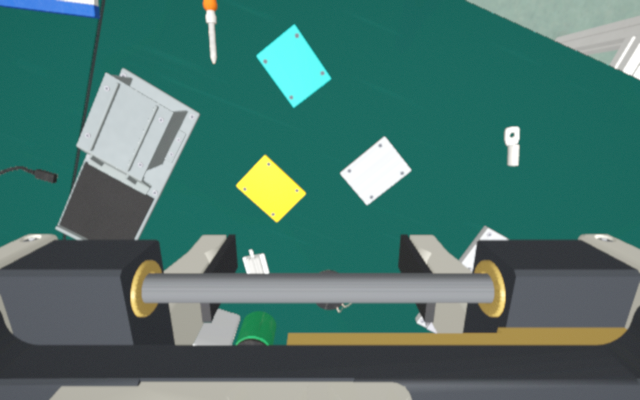

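v2: the resistor is the white part with corners near (384,137), (411,172), (368,205) and (340,170). The turnover runs from (123,70)/(198,115) at the deck to the black pad near (105,210). The cradle is still hidden, so I shift toward it.

```bash
M="python3 -m handwheel"; for i in 1 2; do $M '[[[-0.5,0.5,0,0,0,0,0],[-0.9,0.9,0,0,0,0,0]]]'>/dev/null;done; $M '[[[0,0,0,0,0,0,0]]]'; python3 snap.py v3
python3 - <<'E'
from h import *
T=cv2.imread("pics/v2.png")[60:250,50:210]; C=cv2.imread("pics/v3.png")
cv2.imwrite("pics/mix.png",np.hstack([cv2.resize(T,None,fx=3,fy=3,interpolation=cv2.INTER_CUBIC)]))
E
```

```text
t: 2.62
eef_pos: [0.5583, 0.1555, 0.2254]
ee_rot: [-3.141, -0.002, -2.782]
force: [-0.8, -1.8, -0.1]
width: 0.0878
gripper_force: 0.0
```

View pics/v3.png

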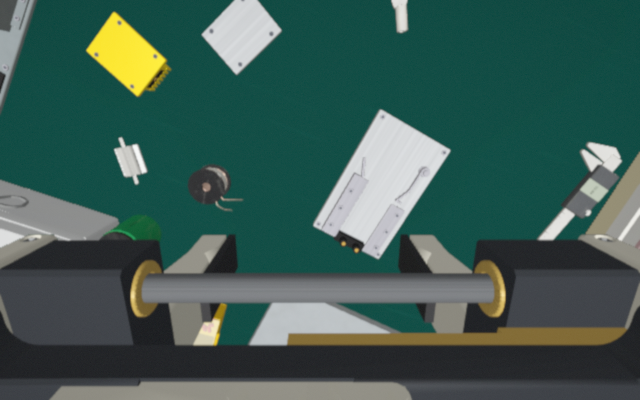

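View pics/mix.png

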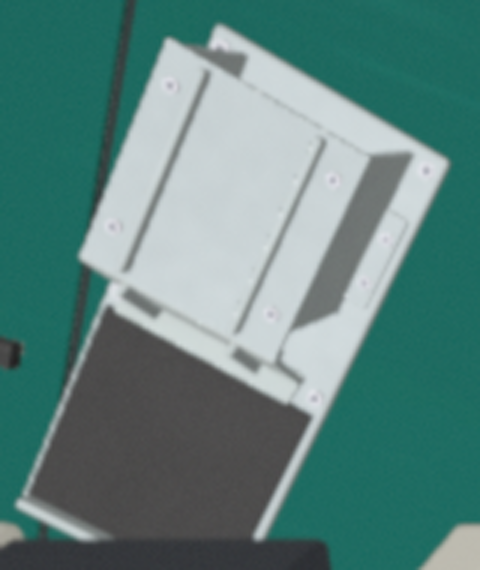

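v3: the cradle's corners are at (380,110), (450,150), (378,258) and (314,228). Its black end stop at (350,243) means parts go in from upper right to lower left. The crop shows the deck corners at (166,38), (370,155), (280,360) and (80,258), with two rails, and the pad corners at (108,305), (310,415) and (22,497).

```bash
cat > m1.py <<'E'
from h import *; import pickle
c2,c3=[pickle.load(open(f"v{i}.pkl","rb")) for i in(2,3)]
def quad(f,x0,y0,x1,y1):
    im=cv2.imread(f"pics/{f}.png"); hsv=cv2.cvtColor(im,cv2.COLOR_BGR2HSV); m=((hsv[...,1]<60)&(hsv[...,2]>110)).astype(np.uint8)
    mm=np.zeros_like(m); mm[y0:y1,x0:x1]=m[y0:y1,x0:x1]
    k=max(cv2.findContours(mm,0,1)[0],key=cv2.contourArea); h=cv2.convexHull(k)
    return cv2.approxPolyDP(h,5,True)[:,0,:].astype(float), cv2.minAreaRect(h)
q,r=quad("v2",330,125,425,215); print(q.tolist(),r)
W=np.array([plane(c2,p,.026) for p in cv2.boxPoints(r)]); print(W.round(4)); d=np.diff(np.r_[W,W[:1]],axis=0); print(np.linalg.norm(d,axis=1),np.degrees(np.arctan2(d[:,1],d[:,0])),W.mean(0))
q3,r3=quad("v3",195,0,290,85); print("v3",q3.tolist(),[ (proj(c3,w)).round(1).tolist() for w in W])
qc,rc=quad("v3",300,100,460,265); print("cr",qc.tolist()); B=cv2.boxPoints(rc);print(B)
for z in(.01,):
  W=np.array([plane(c3,p,z) for p in B]); d=np.diff(np.r_[W,W[:1]],axis=0); print(W.round(4),np.linalg.norm(d,axis=1),np.degrees(np.arctan2(d[:,1],d[:,0])),W.mean(0))
f=lambda x,y:((x+.5)/3-.5+50,(y+.5)/3-.5+60)
D=np.array([plane(c2,f(*p),.0484) for p in((166,38),(370,155),(280,360),(80,258))]); d=np.diff(np.r_[D,D[:1]],axis=0); print("deck",D.round(4),np.linalg.norm(d,axis=1),np.degrees(np.arctan2(d[:,1],d[:,0])),D.mean(0))
P=np.array([plane(c2,f(*p),.008) for p in((108,305),(310,415),(22,497))]);print("pad",P.round(4), np.linalg.norm(P[0]-P[1]),np.linalg.norm(P[0]-P[2]))
E
python3 m1.py
```

```text
[[385.0, 136.0], [411.0, 170.0], [365.0, 204.0], [340.0, 172.0]] ((375.4282531738281, 170.96783447265625), (44.95988082885742, 59.665069580078125), 50.710594177246094)
[[ 0.4677 -0.0059  0.026 ]
 [ 0.4103  0.0259  0.026 ]
 [ 0.4345  0.0721  0.026 ]
 [ 0.4947  0.0409  0.026 ]]
[0.06563763 0.05217656 0.06777843 0.05404608] [ 151.03644178   62.33243185  -27.37852123 -119.95458882] [0.45179129 0.03322831 0.026     ]
v3 [[257.0, 0.0], [281.0, 31.0], [235.0, 74.0], [201.0, 34.0], [233.0, 0.0]] [[199.1, 33.6], [245.9, -14.8], [282.9, 29.6], [236.2, 77.6]]
cr [[381.0, 109.0], [450.0, 151.0], [376.0, 258.0], [313.0, 223.0]]
[[311.08804 225.1347 ]
 [379.67355 107.55957]
 [451.17612 149.26941]
 [382.5906  266.84454]]
[[0.6285 0.1735 0.01  ]
 [0.4689 0.1965 0.01  ]
 [0.4825 0.2931 0.01  ]
 [0.6504 0.2805 0.01  ]] [0.16129917 0.09757271 0.16832938 0.10925678] [ 171.79239539   81.97096285   -4.28990336 -101.5304555 ] [0.55757023 0.23590807 0.01      ]
deck [[ 0.4513 -0.2595  0.0484]
 [ 0.464  -0.1887  0.0484]
 [ 0.5452 -0.2024  0.0484]
 [ 0.5336 -0.275   0.0484]] [0.07197152 0.08231488 0.07352644 0.08377622] [ 79.85087966  -9.5793915  -99.00954684 169.35716623] [ 0.49852482 -0.23137467  0.0484    ]
pad [[ 0.5643 -0.2882  0.008 ]
 [ 0.581  -0.2037  0.008 ]
 [ 0.6592 -0.309   0.008 ]] 0.08606889874240203 0.0971825285806954
```

```bash
cat > go.py <<'E'
from h import *; import sys
# prints total shift/turn (units of the moves) from the present pose to x y z yaw(deg), tool straight down
x,y,z,w=map(float,sys.argv[1:5]); s=arm.get_state(); R=Ro.from_euler('xyz',s["ee_rot"]); G=Ro.from_euler('xyz',[np.pi,0,np.radians(w)])
print((R.inv().apply(np.array([x,y,z])-s["eef_pos"])/.08).round(3),((R.inv()*G).as_rotvec()/.5).round(3))
E
M="python3 -m handwheel"
$M '[[[0.4,-0.2,0.2,0,0,0.3,0],[0.8,-0.4,0.4,0,0,0.6,0],[0.9,-0.48,0.5,0,0,0.85,0]]]' >/dev/null
$M '[[[0.3,-0.4,0.4,0,0,0.3,0],[0.62,-0.81,0.8,0,0,0.6,0],[0.62,-0.81,1,0,0,0.86,0],[0.62,-0.81,1,0,0,0.86,0]]]'; python3 snap.py v4; python3 go.py 0.4515 0.0325 0.106 151.5
python3 - <<'E'
from h import *; import pickle
c2,c4=[pickle.load(open(f"v{i}.pkl","rb")) for i in(2,4)]
def quad(f,box):
    x0,y0,x1,y1=box
    im=cv2.imread(f"pics/{f}.png"); hsv=cv2.cvtColor(im,cv2.COLOR_BGR2HSV); m=((hsv[...,1]<60)&(hsv[...,2]>110)).astype(np.uint8)
    mm=np.zeros_like(m); mm[y0:y1,x0:x1]=m[y0:y1,x0:x1]
    k=max(cv2.findContours(mm,0,1)[0],key=cv2.contourArea); return cv2.approxPolyDP(cv2.convexHull(k),5,True)[:,0,:].astype(float)
a=quad("v2",(330,125,425,215)); b=quad("v4",(240,80,400,265)); print(b.tolist())
W=np.array([plane(c4,p,.026) for p in b]); d=np.diff(np.r_[W,W[:1]],axis=0); print(W.round(4),np.linalg.norm(d,axis=1).round(4),np.degrees(np.arctan2(d[:,1],d[:,0])),W.mean(0))
for p in a:
    w=plane(c2,p,.026); j=min(b,key=lambda q:np.linalg.norm(q-proj(c4,w))); print("tri",tri(c2,p,c4,j).round(4))
E
```

```text
t: 3.55
eef_pos: [0.4483, 0.0302, 0.1061]
ee_rot: [-3.14, -0.001, 2.645]
force: [0.5, 0.0, 1.0]
width: 0.0874
gripper_force: 0.0
[-0.015  0.03   0.012] [-0.001  0.     0.007]
[[355.0, 165.0], [353.0, 243.0], [291.0, 243.0], [289.0, 166.0], [303.0, 160.0]]
[[ 0.4347  0.0704  0.026 ]
 [ 0.4913  0.0402  0.026 ]
 [ 0.4674 -0.0039  0.026 ]
 [ 0.4117  0.0263  0.026 ]
 [ 0.4128  0.0378  0.026 ]] [0.0641 0.0502 0.0633 0.0115 0.0393] [ -28.03053774 -118.48281124  151.49101039   84.781803     55.94896742] [0.44357674 0.03415602 0.026     ]
tri [0.4113 0.0267 0.0283]
tri [0.4354 0.0705 0.0252]
tri [0.4935 0.0393 0.0203]
tri [ 0.4668 -0.004   0.0263]
```

View pics/v4.png

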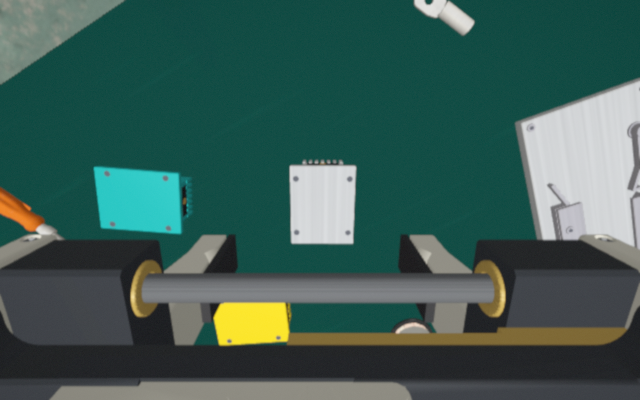

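v4: the resistor is square in the view, corners (289,166), (355,165), (353,243) and (291,243). That gives 64.1 x 50.2 mm at z 26, centre (0.4513, 0.0333), yaw 151.7°, and the triangulated height agrees at about 25 mm. Next I grasp it by the plate edges.

```bash
M="python3 -m handwheel"
$M '[[[-0.01,0.04,0.5,0,0,0,0],[-0.01,0.04,0.9,0,0,0,0]]]' >/dev/null
$M '[[[0,0,0.2,0,0,0,0],[0,0,0.35,0,0,0,0],[0,0,0.35,0,0,0,0]]]'
$M '[[[0,0,0,0,0,0,120],[0,0,0,0,0,0,160],[0,0,0,0,0,0,160],[0,0,0,0,0,0,160],[0,0,0,0,0,0,160]]]' 30
$M '[[[0,0,0,0,0,0,200],[0,0,0,0,0,0,200]]]' 30; python3 go.py 0.4513 0.03325 0.1 151.5
```

```text
t: 4.22
eef_pos: [0.4519, 0.0347, 0.0065]
ee_rot: [-3.141, -0.0, 2.647]
force: [-0.0, 0.1, 0.3]
width: 0.0877
gripper_force: 0.0
t: 4.85
eef_pos: [0.4516, 0.0347, 0.0067]
ee_rot: [-3.141, -0.0, 2.646]
force: [-1.1, -0.5, 3.3]
width: 0.0496
gripper_force: 30.0
t: 5.1
eef_pos: [0.4515, 0.0347, 0.0067]
ee_rot: [-3.141, -0.0, 2.646]
force: [-1.5, -0.0, 5.6]
width: 0.0493
gripper_force: 30.0
[-0.006 -0.017 -1.167] [-0.001 -0.     0.005]
```

```bash
M="python3 -m handwheel"
$M '[[[0,0,-0.5,0,0,0,200],[0,0,-1,0,0,0,200]]]' >/dev/null
for i in 1 2 3; do $M '[[[-0.35,-0.27,-0.1,0,0,0,200],[-0.7,-0.54,-0.2,0,0,0,200],[-1,-0.78,-0.3,0,0,0,200]]]' >/dev/null; done
$M '[[[0,0,0,0,0,-0.3,200],[0,0,0,0,0,-0.62,200],[0,0,0,0,0,-0.62,200]]]'; python3 snap.py v5;python3 go.py 0.5192 -0.2353 0.14 169.4
```

```text
t: 6.85
eef_pos: [0.5736, -0.2439, 0.1578]
ee_rot: [3.141, -0.001, 2.955]
force: [0.2, 0.3, -2.4]
width: 0.0494
gripper_force: 30.0
[ 0.688 -0.023  0.225] [ 0.    -0.002 -0.008]
```

View pics/v5.png

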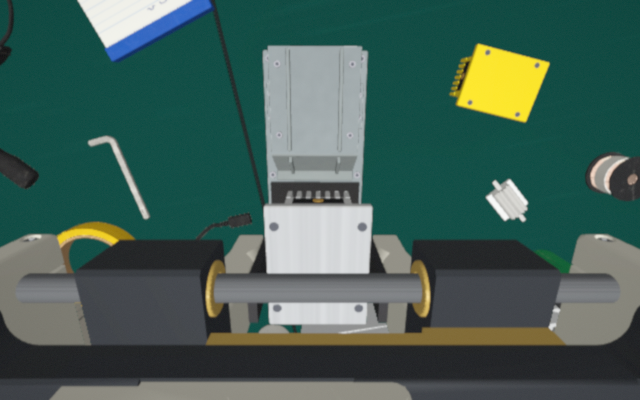

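Run:
```python
from h import *; import pickle
c=pickle.load(open("v5.pkl","rb")); g=cv2.cvtColor(cv2.imread("pics/v5.png"),cv2.COLOR_BGR2GRAY).astype(int)
for r in(65,100,135): print(r,g[r,258:374].tolist())
print("col315",g[38:170,315].tolist())
o=np.array([.5605,-.243]);y=np.radians(-10.6);ex=np.array([np.cos(y),np.sin(y)]);ey=np.array([-ex[1],ex[0]])
def P(a,b,z): return proj(c,[*(o+a*ex+b*ey),z]).round(1).tolist()
for a in(-.105,-.063,-.021): print(a,[P(a,b,z) for b,z in((-.036,.0484),(-.02,.0534),(.02,.0534),(.036,.0484))])
```

```text
65 [61, 59, 57, 60, 89, 138, 166, 172, 173, 171, 165, 168, 170, 170, 170, 174, 184, 182, 172, 168, 178, 180, 168, 167, 168, 168, 166, 164, 166, 170, 162, 141, 149, 164, 167, 167, 167, 168, 167, 167, 167, 167, 167, 167, 167, 167, 168, 168, 168, 169, 169, 169, 169, 169, 170, 169, 168, 169, 169, 168, 168, 169, 169, 169, 169, 168, 168, 167, 167, 167, 167, 166, 167, 166, 167, 167, 167, 167, 167, 167, 161, 143, 160, 170, 164, 155, 162, 166, 167, 167, 168, 175, 180, 163, 148, 165, 183, 180, 171, 168, 168, 168, 164, 155, 167, 173, 173, 172, 153, 100, 63, 58, 58, 58, 60, 59]
100 [58, 60, 61, 60, 60, 66, 102, 154, 168, 169, 168, 162, 168, 171, 170, 172, 172, 171, 171, 171, 170, 171, 171, 170, 170, 170, 170, 167, 159, 168, 173, 160, 139, 160, 170, 170, 170, 171, 171, 171, 170, 169, 170, 169, 169, 168, 168, 169, 168, 168, 167, 168, 168, 167, 167, 168, 168, 169, 168, 169, 169, 169, 170, 170, 169, 169, 169, 168, 168, 168, 168, 170, 169, 169, 169, 169, 169, 169, 169, 165, 152, 163, 174, 169, 157, 165, 171, 171, 170, 170, 171, 171, 171, 172, 171, 172, 171, 171, 172, 171, 169, 167, 170, 176, 183, 178
[... 783 characters left out ...]
68, 168, 167, 167, 167, 168, 168, 168, 168, 169, 169, 169, 168, 168, 168, 169, 169, 169, 169, 168, 168, 169, 168, 168, 168, 168, 168, 168, 169, 169, 168, 169, 168, 169, 169, 170, 168, 169, 169, 168, 169, 169, 169, 169, 170, 170, 169, 171, 171, 171, 171, 171, 172, 172, 172, 172, 172, 172, 171, 172, 171, 172, 173, 173, 172, 172, 171, 172, 171, 171, 171, 171, 171, 171, 171, 171, 171, 172, 173, 173, 174, 174, 171, 161, 141, 130, 128, 128, 129, 129, 130, 129, 130, 129, 129, 129, 128, 131]
-0.105 [[267.0, 44.8], [287.4, 43.6], [341.0, 43.5], [361.5, 44.5]]
-0.063 [[269.5, 102.2], [289.0, 102.2], [340.0, 102.1], [359.6, 102.0]]
-0.021 [[271.8, 154.5], [290.4, 155.5], [339.1, 155.4], [357.8, 154.3]]
```

v5: the rails are at columns 288 and 340 (row 100) and the brow is at row 155. Both match the prediction within half a pixel. The part is held squarely between the fingers.

```bash
M="python3 -m handwheel"
$M '[[[0.35,-0.01,0.1,0,0,0,200],[0.69,-0.02,0.22,0,0,0,200],[0.69,-0.02,0.22,0,0,0,200]]]'
$M '[[[0,0,0.5,0,0,0,200],[0,0,0.9,0,0,0,200],[0,0,0.98,0,0,0,200],[0,0,0.98,0,0,0,200]]]'; python3 go.py 0.5192 -0.2353 0.0555 169.4
```

```text
t: 7.28
eef_pos: [0.5172, -0.2348, 0.1403]
ee_rot: [3.141, -0.002, 2.953]
force: [0.8, 0.2, -1.8]
width: 0.0492
gripper_force: 30.0
t: 7.78
eef_pos: [0.5201, -0.2355, 0.0629]
ee_rot: [-3.141, 0.0, 2.956]
force: [-0.1, 0.6, -1.3]
width: 0.0496
gripper_force: 30.0
[0.011 0.    0.093] [-0.001  0.    -0.001]
```

```bash
M="python3 -m handwheel"
$M '[[[0.01,0,0.04,0,0,0,200],[0.01,0,0.08,0,0,0,200],[0.01,0,0.08,0,0,0,200]]]'
$M '[[[0,0,0.02,0,0,0,200],[0,0,0.02,0,0,0,200]]]'
```

```text
t: 8.15
eef_pos: [0.5186, -0.2352, 0.0564]
ee_rot: [3.142, 0.0, 2.956]
force: [0.2, -1.1, -0.9]
width: 0.0492
gripper_force: 30.0
t: 8.4
eef_pos: [0.5189, -0.2353, 0.0551]
ee_rot: [-3.141, 0.001, 2.957]
force: [-1.4, 2.0, 3.5]
width: 0.0494
gripper_force: 30.0
```

```bash
M="python3 -m handwheel"
$M '[[[0,0,0,0,0,0,60],[0,0,0,0,0,0,40],[0,0,0,0,0,0,40]]]'
$M '[[[0,0,-0.4,0,0,0,40],[0,0,-0.8,0,0,0,40],[0,0,-0.9,0,0,0,150]]]'; python3 snap.py v6
python3 - <<'E'
from h import *; import pickle
c=pickle.load(open("v6.pkl","rb")); im=cv2.imread("pics/v6.png")
cv2.imwrite("pics/v6c.png",cv2.resize(im[60:280,190:450],None,fx=2,fy=2))
o=np.array([.5605,-.243]);y=np.radians(-10.6);ex=np.array([np.cos(y),np.sin(y)]);ey=np.array([-ex[1],ex[0]])
for a in(-.074,-.01):
  for b in(-.025,.025): print((np.array(proj(c,[*(o+a*ex+b*ey),.0744]))).round(1))
E
```

```text
t: 8.78
eef_pos: [0.5186, -0.2353, 0.0545]
ee_rot: [-3.142, -0.0, 2.956]
force: [0.1, 0.1, 0.3]
width: 0.072
gripper_force: 0.0
t: 9.15
eef_pos: [0.5198, -0.2355, 0.1287]
ee_rot: [-3.142, 0.004, 2.957]
force: [-0.0, 0.4, -0.2]
width: 0.0685
gripper_force: 0.0
[279.5 169.5]
[353.7 169.5]
[282.6 255.3]
[350.9 255.3]
```

View pics/v6c.png

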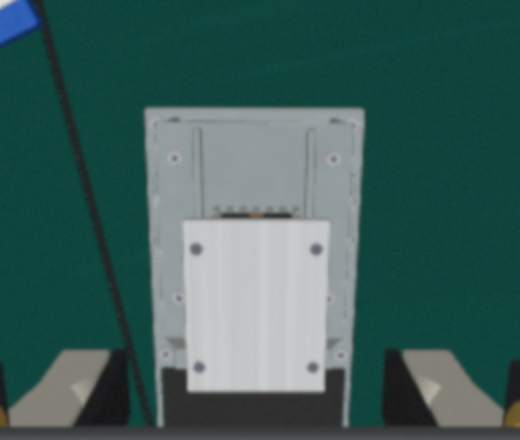

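v6: the part stands on the deck between the rails, near corners (281,170) and (355,170), within about 1 mm of the prediction. I close the fingers, go behind it and push.

```bash
M="python3 -m handwheel"
$M '[[[0.4,0,0,0,0,0,255],[0.76,0,0,0,0,0,255],[0.76,0,0,0,0,0,255]]]' >/dev/null
$M '[[[0,0,0.5,0,0,0,255],[0,0,0.86,0,0,0,255],[0,0,0.86,0,0,0,255]]]'
$M '[[[-0.1,0,0,0,0,0,255],[-0.2,0,0,0,0,0,255],[-0.3,0,0,0,0,0,255],[-0.3,0,0,0,0,0,255]]]'; python3 go.py 0.5192 -0.2353 0.057 169.4
```

```text
t: 9.95
eef_pos: [0.4575, -0.2239, 0.0555]
ee_rot: [-3.141, -0.005, 2.956]
force: [-0.1, 0.1, 0.6]
width: 0.0054
gripper_force: 0.0
t: 10.45
eef_pos: [0.4834, -0.2286, 0.0581]
ee_rot: [3.142, 0.001, 2.956]
force: [-0.1, 1.4, -0.1]
width: 0.0004
gripper_force: 0.0
[-0.455  0.     0.015] [ 0.     0.002 -0.   ]
```

```bash
M="python3 -m handwheel"
$M '[[[-0.06,0,0,0,0,0,255],[-0.12,0,0,0,0,0,255],[-0.18,0,0,0,0,0,255],[-0.24,0,0,0,0,0,255],[-0.28,0,0,0,0,0,255]]]'
$M '[[[0,0,0,0,0,0,255],[0,0,0,0,0,0,255]]]'; python3 go.py 0.5192 -0.2353 0.057 169.4
python3 - <<'E'
from h import *
a=cams.grab_frame("side")[230:320,250:390]; b=cams.grab_frame("wrist")
a=cv2.resize(a,(560,360),interpolation=cv2.INTER_CUBIC); cv2.imwrite("pics/s7.png",a); cv2.imwrite("pics/w7.png",b)
E
```

```text
t: 11.08
eef_pos: [0.505, -0.2327, 0.0578]
ee_rot: [-3.142, 0.0, 2.956]
force: [-0.7, 0.3, 1.4]
width: 0.0008
gripper_force: 0.5
t: 11.32
eef_pos: [0.5046, -0.2326, 0.0578]
ee_rot: [3.142, 0.0, 2.956]
force: [0.1, 0.8, 0.3]
width: 0.0005
gripper_force: 0.0
[-0.185  0.     0.01 ] [ 0.     0.001 -0.   ]
```

View pics/s7.png

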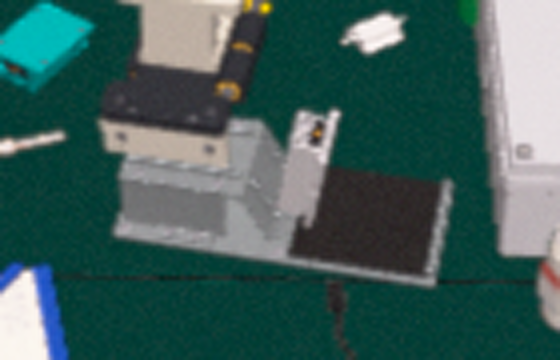

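s7: the part has slid down and stands on end against the toe. Its upper end is at crop (320,115), side pixel (330,259). I let time pass and check numerically whether it goes over; all ten views are used.

```bash
M="python3 -m handwheel"
$M '[[[0,0,-0.3,0,0,0,255],[0,0,-0.6,0,0,0,255],[0,0,-0.6,0,0,0,255]]]'
python3 - <<'E'
from h import *
c=info("side"); im=cams.grab_frame("side"); o=np.array([.5605,-.243]);y=np.radians(-10.6);ex=np.array([np.cos(y),np.sin(y)]);ey=np.array([-ex[1],ex[0]])
W=lambda a,b,z:proj(c,[*(o+a*ex+b*ey),z]).round(1).tolist()
g=cv2.cvtColor(im,cv2.COLOR_BGR2GRAY)
print("lying top z34",W(.02,-.016,.034),W(.02,.016,.034),W(.084,.016,.034),W(.084,-.016,.034),"stand top",W(.0,0,.08),"toe",W(0,-.025,.012),W(0,.025,.012))
print("pad",W(.012,-.044,.008),W(.106,-.044,.008),W(.106,.044,.008),W(.012,.044,.008))
for r in range(250,300,3): print(r,g[r,306:370:2].tolist())
E
```

```text
t: 11.8
eef_pos: [0.5057, -0.2328, 0.1077]
ee_rot: [3.141, 0.004, 2.957]
force: [-0.3, 0.7, -0.3]
width: 0.0004
gripper_force: 0.0
lying top z34 [326.9, 278.5] [329.0, 270.2] [352.3, 273.6] [350.5, 282.0] stand top [320.8, 260.9] toe [318.9, 285.5] [322.4, 272.6]
pad [321.9, 292.3] [356.8, 297.6] [361.2, 274.3] [327.9, 269.5]
250 [144, 53, 44, 42, 43, 41, 41, 44, 44, 48, 47, 41, 45, 46, 45, 44, 47, 47, 45, 46, 42, 44, 46, 43, 41, 43, 44, 44, 43, 47, 43, 44]
253 [161, 57, 41, 42, 42, 44, 41, 40, 40, 47, 48, 46, 44, 43, 45, 43, 45, 46, 47, 43, 47, 41, 42, 47, 45, 41, 50, 39, 48, 42, 45, 41]
256 [145, 45, 46, 41, 41, 48, 43, 51, 45, 49, 44, 45, 47, 43, 42, 44, 48, 44, 44, 43, 41, 42, 44, 41, 43, 43, 40, 43, 41, 44, 46, 41]
259 [134, 97, 86, 73, 72, 42, 44, 39, 40, 42, 44, 46, 44, 42, 46, 44, 41, 45, 41, 43, 44, 40, 41, 40, 47, 47, 45, 44, 42, 40, 45, 49]
262 [133, 164, 160, 141, 149, 111, 53, 43, 42, 44, 48, 44, 45, 45, 43, 46, 44, 44, 46, 40, 41, 48, 42, 45, 41, 49, 47, 44, 42, 44, 44, 38]
265 [152, 156, 157, 153, 142, 122, 110, 55, 44, 46, 46, 41, 44, 47, 48, 44, 44, 46, 46, 42, 49, 4
[... 983 characters left out ...]
123, 131, 142, 146, 61, 46, 46, 148, 209, 187, 198, 181, 173, 169, 164, 163, 163, 162, 160, 123, 41, 86, 135, 56, 41, 41, 43]
289 [148, 155, 156, 156, 155, 130, 136, 145, 128, 45, 40, 41, 52, 90, 132, 174, 177, 201, 218, 212, 217, 211, 168, 214, 87, 43, 109, 108, 42, 43, 43, 46]
292 [155, 149, 156, 158, 155, 153, 159, 162, 75, 45, 39, 41, 40, 45, 45, 46, 45, 38, 43, 46, 52, 59, 70, 98, 53, 51, 151, 88, 42, 45, 45, 42]
295 [45, 42, 46, 50, 63, 77, 95, 116, 134, 148, 132, 116, 90, 82, 67, 58, 47, 42, 43, 43, 42, 39, 41, 40, 40, 74, 153, 59, 44, 44, 45, 43]
298 [49, 45, 39, 44, 43, 36, 40, 37, 40, 42, 46, 46, 52, 60, 65, 86, 103, 124, 140, 143, 115, 111, 87, 74, 67, 87, 102, 44, 48, 43, 44, 40]
```

It has gone over: the fins-up part shows as bright bands on the dark pad, spanning side columns 330–355 and rows 272–290. I move above it and measure with the wrist camera.

```bash
M="python3 -m handwheel"
$M '[[[-0.4,0,-0.2,0,0,0,0],[-0.8,0,-0.4,0,0,0,0]]]' >/dev/null; $M '[[[-0.4,0,0,0,0,0,0],[-0.6,0,0,0,0,0,0],[-0.6,0,0,0,0,0,0]]]'; python3 snap.py v8
cat > m8.py <<'E'
from h import *; import pickle,sys
n,zt=sys.argv[1],float(sys.argv[2]); thr=int(sys.argv[3]); box=list(map(int,sys.argv[4:8]))
c=pickle.load(open(n+".pkl","rb")); im=cv2.imread(f"pics/{n}.png"); hsv=cv2.cvtColor(im,cv2.COLOR_BGR2HSV)
m=((hsv[...,1]<60)&(hsv[...,2]>thr)).astype(np.uint8); x0,y0,x1,y1=box; k=np.zeros_like(m); k[y0:y1,x0:x1]=m[y0:y1,x0:x1]
for q in sorted(cv2.findContours(cv2.morphologyEx(k,cv2.MORPH_CLOSE,np.ones((5,5))),0,1)[0],key=cv2.contourArea)[-2:]:
    h=cv2.convexHull(q); p=cv2.approxPolyDP(h,5,True)[:,0]; W=np.array([plane(c,u,zt) for u in p]); d=np.diff(np.r_[W,W[:1]],axis=0)
    print(cv2.contourArea(q),p.tolist(),W.round(4).tolist(),np.linalg.norm(d,axis=1).round(4),np.degrees(np.arctan2(d[:,1],d[:,0])).round(1),cv2.minAreaRect(h))
E
python3 m8.py v8 .013 120 240 120 400 262
python3 - <<'E'
import cv2
g=cv2.cvtColor(cv2.imread("pics/v8.png"),cv2.COLOR_BGR2GRAY)
for r in range(130,270,8): print(r,g[r,252:388:3].tolist())
E
```

```text
t: 12.48
eef_pos: [0.6143, -0.2531, 0.1362]
ee_rot: [3.142, -0.002, 2.956]
force: [0.1, 0.8, -0.5]
width: 0.0449
gripper_force: 0.0
3220.0 [[369, 120], [363, 233], [240, 261], [263, 120]] [[0.5622, -0.1979, 0.013], [0.6645, -0.218, 0.013], [0.6715, -0.3399, 0.013], [0.5454, -0.2868, 0.013]] [0.1043 0.1221 0.1368 0.0905] [-11.2 -86.7 157.1  79.3] ((304.23870849609375, 190.48757934570312), (123.43157196044922, 146.976318359375), 2.7263107299804688)
4366.5 [[290, 163], [345, 164], [359, 245], [276, 245]] [[0.586, -0.2719, 0.013], [0.596, -0.2241, 0.013], [0.6761, -0.2236, 0.013], [0.6613, -0.3018, 0.013]] [0.0488 0.0801 0.0795 0.081 ] [  78.3    0.4 -100.7  158.4] ((318.4007873535156, 204.76513671875), (83.04730987548828, 82.74507141113281), 1.3322197198867798)
130 [60, 61, 63, 65, 160, 181, 178, 172, 176, 176, 176, 175, 174, 142, 169, 175, 175, 176, 176, 176, 177, 177, 178, 177, 176, 176, 175, 175, 175, 144, 152, 175, 175, 175, 175, 172, 178, 177, 177, 112, 62, 64, 63, 64, 62, 62]
138 [45, 65, 64, 64, 166, 180, 177, 171, 161, 159, 159, 161, 160, 160, 161, 160, 161, 161, 163, 163, 162, 
[... 2695 characters left out ...]
 152, 152, 152, 152, 152, 149, 147, 147, 146, 146, 147, 145, 145, 83, 36, 37, 84, 148, 149, 148, 150, 150, 149]
250 [151, 159, 158, 146, 41, 34, 33, 29, 44, 44, 63, 64, 63, 63, 64, 62, 64, 62, 64, 65, 62, 65, 63, 65, 63, 64, 62, 63, 64, 63, 63, 64, 64, 64, 63, 63, 42, 32, 33, 36, 91, 163, 172, 158, 150, 150]
258 [150, 160, 171, 46, 38, 34, 29, 32, 48, 50, 49, 62, 63, 64, 62, 62, 64, 63, 63, 63, 63, 63, 63, 65, 63, 62, 64, 65, 64, 63, 65, 63, 63, 62, 64, 64, 37, 32, 35, 33, 36, 109, 186, 155, 149, 149]
266 [149, 142, 39, 34, 36, 32, 32, 30, 43, 61, 43, 59, 64, 64, 65, 63, 65, 62, 64, 64, 61, 64, 64, 63, 62, 60, 65, 62, 63, 62, 63, 65, 61, 63, 65, 61, 35, 35, 33, 33, 35, 36, 86, 148, 149, 148]
```

Run:
```python
from h import *; import pickle
c=pickle.load(open("v8.pkl","rb")); g=cv2.cvtColor(cv2.imread("pics/v8.png"),cv2.COLOR_BGR2GRAY).astype(float)
def cross(v,lo,t=140):
    i=np.flatnonzero((v[1:]>t)!=(v[:-1]>t)); return [round(lo+k+(t-v[k])/(v[k+1]-v[k]),1) for k in i]
for r in(172,184,196,208,220,226): 
    e=cross(g[r,278:355],278); a,b=plane(c,(e[0],r),.013),plane(c,(e[-1],r),.013); print(r,e[0],e[-1],a.round(4),b.round(4),np.linalg.norm(a-b).round(4))
for u in(296,305,318,330,338): print(u,cross(g[150:243,u],150))
for r in(233,236,238): print(r,cross(g[r,278:355],278))
print("near",plane(c,(318,164),.008),plane(c,(318,164),.013),"far plate",plane(c,(317,231),.013),"far fin",plane(c,(317,239),.034))
print(arm.get_state()["width"])
```

```text
172 289.0 345.4 [ 0.5938 -0.2745  0.013 ] [ 0.6032 -0.225   0.013 ] 0.0504
184 289.0 345.0 [ 0.6047 -0.2768  0.013 ] [ 0.614  -0.2271  0.013 ] 0.0506
196 289.5 344.9 [ 0.6158 -0.2788  0.013 ] [ 0.6252 -0.229   0.013 ] 0.0506
208 289.8 344.2 [ 0.6272 -0.2809  0.013 ] [ 0.6365 -0.2315  0.013 ] 0.0503
220 290.0 343.9 [ 0.6388 -0.2832  0.013 ] [ 0.6482 -0.2337  0.013 ] 0.0504
226 289.9 344.0 [ 0.6447 -0.2846  0.013 ] [ 0.6541 -0.2346  0.013 ] 0.0509
296 [np.float64(163.2), np.float64(220.3), np.float64(221.7), np.float64(230.9), np.float64(241.6)]
305 [np.float64(164.0), np.float64(164.0), np.float64(167.0), np.float64(240.8), np.float64(241.2)]
318 [np.float64(166.9), np.float64(240.6), np.float64(241.4)]
330 [np.float64(163.7), np.float64(164.3), np.float64(166.9), np.float64(238.5), np.float64(241.6)]
338 [np.float64(163.4), np.float64(220.8), np.float64(221.6), np.float64(231.3), np.float64(241.8)]
233 [np.float64(298.3), np.float64(335.7)]
236 [np.float64(298.3), np.float64(302.4), np.float64(303.7), np.float64(307.6), np.float64(309.4), np.float64(313.3), np.float64(314.6), np.float64(319.1), np.float64(320.4), np.float64(324.5), np.float64(325.8), np.float64(330.5), np.float64(331.5), np.float64(335.6)]
238 [np.float64(298.3), np.float64(302.2), np.float64(304.0), np.float64(307.4), np.float64(309.6), np.float64(313.0), np.float64(314.9), np.float64(318.7), np.float64(320.8), np.float64(324.2), np.float64(326.2), np.float64(330.0), np.float64(331.9), np.float64(335.3)]
near [ 0.59247213 -0.24786047  0.008     ] [ 0.59152397 -0.2476899   0.013     ] far plate [ 0.65439511 -0.26046924  0.013     ] far fin [ 0.65320176 -0.26021235  0.034     ]
0.04909807480505164
```

The part lies with its centre at (0.6233, -0.2541) and yaw -11°. It measures 50.5 mm wide and about 63 mm long, fins up, so step 2 is met. I grip the fins with the tips 4 mm higher than the cradle guides will need.

```bash
M="python3 -m handwheel"; python3 go.py 0.6233 -0.2541 0.022 169
$M '[[[-0.11,-0.01,0.3,0,0,0,0],[-0.11,-0.01,0.6,0,0,0,0],[-0.11,-0.01,0.9,0,0,0,0],[-0.11,-0.01,0.9,0,0,0,0]]]'; python3 go.py 0.6233 -0.2541 0.022 169
```

```text
[-0.125  0.008  1.43 ] [ 0.    -0.005  0.013]
t: 13.02
eef_pos: [0.6205, -0.2552, 0.0638]
ee_rot: [3.141, -0.005, 2.956]
force: [-0.2, -1.0, 1.1]
width: 0.0857
gripper_force: 0.0
[-0.034  0.019  0.522] [ 0.    -0.009  0.013]
```

```bash
M="python3 -m handwheel"
$M '[[[-0.03,0.01,0.25,0,0,0.01,0],[-0.03,0.01,0.45,0,0,0.01,0],[-0.03,0.01,0.52,0,0,0.01,0],[-0.03,0.01,0.52,0,0,0.01,0]]]'
$M '[[[0,0,0,0,0,0,150],[0,0,0,0,0,0,200],[0,0,0,0,0,0,230],[0,0,0,0,0,0,230],[0,0,0,0,0,0,230]]]' 40
$M '[[[0,0,0,0,0,0,230],[0,0,0,0,0,0,230]]]'
$M '[[[0,0,-0.3,0,0,0,230],[0,0,-0.7,0,0,0,230],[0,0,-1,0,0,0,230]]]'; python3 m1.py|grep -A8 cr
```

```text
t: 13.52
eef_pos: [0.6252, -0.2552, 0.0237]
ee_rot: [-3.141, -0.001, 2.951]
force: [0.7, 0.7, 0.4]
width: 0.0881
gripper_force: 0.0
t: 14.15
eef_pos: [0.6255, -0.2553, 0.0242]
ee_rot: [3.142, 0.0, 2.951]
force: [0.3, -1.0, 0.8]
width: 0.0433
gripper_force: 0.0
t: 14.4
eef_pos: [0.6255, -0.2552, 0.0242]
ee_rot: [-3.142, -0.0, 2.951]
force: [0.1, -0.4, 0.3]
width: 0.0314
gripper_force: 40.0
t: 14.78
eef_pos: [0.6255, -0.2552, 0.1051]
ee_rot: [3.142, 0.0, 2.951]
force: [-0.6, -0.3, -1.8]
width: 0.0314
gripper_force: 40.0
cr [[381.0, 109.0], [450.0, 151.0], [376.0, 258.0], [313.0, 223.0]]
[[311.08804 225.1347 ]
 [379.67355 107.55957]
 [451.17612 149.26941]
 [382.5906  266.84454]]
[[0.6285 0.1735 0.01  ]
 [0.4689 0.1965 0.01  ]
 [0.4825 0.2931 0.01  ]
 [0.6504 0.2805 0.01  ]] [0.16129917 0.09757271 0.16832938 0.10925678] [ 171.79239539   81.97096285   -4.28990336 -101.5304555 ] [0.55757023 0.23590807 0.01      ]
```

```bash
M="python3 -m handwheel"
$M '[[[0.4,0,-0.3,0,0,0,230],[0.8,0,-0.6,0,0,0,230],[0.9,0,-0.7,0,0,0,230]]]' >/dev/null
for i in 1 2 3 4 5 6; do $M '[[[0,0.5,0,0,0,0,230],[0,1,0,0,0,0,230]]]' >/dev/null; done
$M '[[[0,0,0,0,0,0,230],[0,0,0,0,0,0,230]]]'; python3 snap.py v9; python3 m8.py v9 .01 100 180 0 560 200
python3 - <<'E'
from h import *; import pickle
c=pickle.load(open("v3.pkl","rb"));W=np.array([plane(c,p,.01) for p in((381,109),(450,151),(376,258),(313,223))]); d=np.diff(np.r_[W,W[:1]],axis=0); print(W.round(4),np.linalg.norm(d,axis=1),np.degrees(np.arctan2(d[:,1],d[:,0])),W.mean(0))
E
```

```text
t: 16.9
eef_pos: [0.6452, 0.2297, 0.1591]
ee_rot: [-3.14, -0.001, 2.952]
force: [0.1, 0.2, -2.3]
width: 0.0314
gripper_force: 40.0
1919.0 [[559, 0], [559, 57], [549, 110], [532, 112], [548, 0]] [[0.5283, 0.46, 0.01], [0.5737, 0.4611, 0.01], [0.6182, 0.453, 0.01], [0.617, 0.4376, 0.01], [0.5266, 0.4509, 0.01]] [0.0454 0.0452 0.0154 0.0914 0.0093] [  1.3 -10.2 -94.3 171.6  79.1] ((548.7413940429688, 56.551025390625), (20.417076110839844, 114.94093322753906), 9.648045539855957)
18027.5 [[355, 0], [357, 171], [260, 176], [241, 0]] [[0.4957, 0.2912, 0.01], [0.6414, 0.2701, 0.01], [0.6284, 0.176, 0.01], [0.4775, 0.1968, 0.01]] [0.1473 0.095  0.1524 0.0962] [ -8.2 -97.9 172.2  79.1] ((301.63018798828125, 85.99433898925781), (177.0935516357422, 114.10958862304688), 87.51044464111328)
[[0.4698 0.1985 0.01  ]
 [0.4848 0.2928 0.01  ]
 [0.6417 0.2674 0.01  ]
 [0.625  0.1747 0.01  ]] [0.09543438 0.15894475 0.09419387 0.15704495] [  80.95378266   -9.1773897  -100.20319241  171.28061612] [0.55532242 0.23336032 0.01      ]
```

```bash
cat > m9.py <<'E'
from h import *; import pickle,sys
n=sys.argv[1]; c=pickle.load(open(n+".pkl","rb")); g=cv2.cvtColor(cv2.imread(f"pics/{n}.png"),cv2.COLOR_BGR2GRAY).astype(float)
def cross(v,lo,t=110):
    i=np.flatnonzero((v[1:]>t)!=(v[:-1]>t)); return [lo+k+(t-v[k])/(v[k+1]-v[k]) for k in i]
L=[];Rr=[]
for r in range(6,166,4):
    e=cross(g[r,220:400],220); L.append(plane(c,(e[0],r),.01)); Rr.append(plane(c,(e[-1],r),.01))
L,Rr=np.array(L),np.array(Rr)
def fit(p):
    p=p[:,:2]
    for _ in range(3):
        v=cv2.fitLine(p.astype(np.float32),cv2.DIST_HUBER,0,1e-4,1e-4).ravel(); d=(p-v[2:])@np.array([-v[1],v[0]]); p=p[abs(d)<.0015]
    v[:2]*=np.sign(v[0]); return v,len(p)
(l,nl),(q,nq)=fit(L),fit(Rr); y=(np.arctan2(l[1],l[0])+np.arctan2(q[1],q[0]))/2
n_=np.array([-np.sin(y),np.cos(y)]); print("yaw",np.degrees([np.arctan2(l[1],l[0]),np.arctan2(q[1],q[0])]),nl,nq,"y lines",l[2:]@n_,q[2:]@n_,"width",(q-l)[2:]@n_,"mid",(l+q)[2:]@n_/2)
for u in(290,330): print([round(k,1) for k in cross(g[150:190,u],150)])
o=np.array([.5596,.2336]);ex=np.array([np.cos(y),np.sin(y)]); o=o+n_*((l+q)[2:]@n_/2-o@n_); print("origin y-corrected",o)
P=lambda a,b,z:proj(c,[*(o+a*ex+b*n_),z]).round(1).tolist()
for a in(-.05,-.01,.01,.03,.05,.063): print(a,"edges",P(a,-.048,.01),P(a,.048,.01),"guide out/in tops",P(a,-.019,.02),P(a,.019,.02))
print("nose",P(-.0025,.022,.017),"leadin",P(-.029,-.036,.017), "end",P(.076,0,.01), "guide start",P(.003,-.022,.02),P(.003,.022,.02),"end",P(.064,-.022,.02),P(.064,.022,.02))
for r in (60,90,110,130,150): print(r,g[r,244:364:2].astype(int).tolist())
E
python3 m9.py v9
```

```text
yaw [-8.179364 -8.077098] 40 40 y lines 0.26192918 0.35883147 width 0.09690229 mid 0.3103803
[np.float64(163.3), np.float64(180.5)]
[np.float64(173.0), np.float64(180.5), np.float64(183.4), np.float64(187.6)]
origin y-corrected [0.55960081 0.23360567]
-0.05 edges [244.6, 34.1] [355.4, 28.1] guide out/in tops [276.5, 29.9] [321.9, 27.4]
-0.01 edges [249.7, 82.9] [356.0, 77.4] guide out/in tops [280.4, 80.6] [324.0, 78.4]
0.01 edges [252.0, 105.9] [356.3, 100.6] guide out/in tops [282.3, 104.4] [325.0, 102.3]
0.03 edges [254.3, 128.0] [356.6, 122.9] guide out/in tops [284.1, 127.3] [325.9, 125.3]
0.05 edges [256.5, 149.3] [356.9, 144.4] guide out/in tops [285.8, 149.3] [326.8, 147.4]
0.063 edges [257.9, 162.7] [357.1, 157.9] guide out/in tops [286.8, 163.2] [327.3, 161.3]
nose [327.7, 87.4] leadin [259.4, 58.5] end [308.2, 173.5] guide start [278.3, 96.4] [328.0, 93.8] end [283.7, 164.4] [330.6, 162.2]
60 [60, 67, 204, 214, 210, 211, 210, 207, 191, 185, 211, 212, 212, 213, 213, 214, 217, 216, 212, 210, 212, 212, 213, 212, 212, 213, 215, 213, 216, 216, 213, 214, 214, 213, 213, 217, 217,
[... 601 characters left out ...]
 216, 217, 211, 194, 196, 193, 194, 193, 193, 193, 197, 196, 194, 204, 220, 219, 217, 218, 186, 66, 60, 58]
130 [61, 58, 58, 60, 58, 119, 212, 214, 214, 211, 199, 196, 199, 196, 194, 197, 198, 196, 196, 192, 186, 216, 215, 213, 210, 215, 214, 215, 218, 216, 217, 214, 216, 217, 218, 214, 214, 217, 217, 218, 217, 194, 195, 193, 194, 194, 192, 188, 162, 174, 189, 191, 212, 219, 216, 217, 201, 69, 58, 61]
150 [61, 61, 58, 59, 59, 60, 107, 209, 215, 214, 208, 196, 197, 199, 198, 197, 198, 200, 197, 196, 193, 183, 217, 215, 213, 212, 215, 215, 217, 218, 217, 216, 214, 217, 217, 217, 214, 216, 217, 218, 217, 211, 195, 193, 193, 194, 194, 192, 194, 197, 193, 194, 213, 219, 217, 216, 202, 75, 58, 60]
```

```bash
python3 - <<'E'
from h import *
K=np.array(cams.camera_info("wrist")["camera_matrix"]);H=np.array(cams.camera_info("wrist")["hand_eye"])
def ty(u,r,zt):
    d=H[:3,:3]@np.linalg.solve(K,[u,r,1]); o=H[:3,3]; return (o+d*(zt-o[2])/d[2])
for n,rows,zt in(("v5",(215,230,240,250),-.0193),("v9",(190,200,210,218,226,236),.0112)):
    g=cv2.cvtColor(cv2.imread(f"pics/{n}.png"),cv2.COLOR_BGR2GRAY).astype(float)
    for r in rows:
        v=g[r,235:405]; t=125; k=np.flatnonzero((v[1:]>t)!=(v[:-1]>t)); print(n,r,(235+k).tolist(),[ty(235+j+.5,r,zt)[:2].round(4).tolist() for j in k[[0,-1]]] if len(k) else '')
E
python3 go.py 0.5121 0.2404 0.06 171.9
```

```text
v5 215 [262, 372] [[0.0271, -0.0246], [0.0271, 0.026]]
v5 230 [263, 371] [[0.0197, -0.0245], [0.0197, 0.0259]]
v5 240 [236, 260, 264, 370, 373, 398] [[0.0146, -0.0375], [0.0146, 0.0389]]
v5 250 [257, 264, 369, 377] [[0.0094, -0.0279], [0.0094, 0.0292]]
v9 190 [271, 363] [[0.0305, -0.0245], [0.0305, 0.0259]]
v9 200 [271, 277, 283, 351, 357, 363] [[0.0248, -0.0248], [0.0248, 0.0261]]
v9 210 [272, 362] [[0.019, -0.0244], [0.0189, 0.0258]]
v9 218 [272, 362] [[0.0142, -0.0246], [0.0142, 0.026]]
v9 226 [272, 361] [[0.0094, -0.0248], [0.0093, 0.0256]]
v9 236 [256, 281, 284, 349, 354, 378] [[0.0032, -0.0342], [0.0032, 0.0356]]
[ 1.66  -0.176  1.244] [-0.002 -0.002 -0.098]
```

```bash
M="python3 -m handwheel"
$M '[[[0.4,-0.1,0,0,0,-0.1,230],[0.9,-0.18,0,0,0,-0.1,230],[0.9,-0.18,0,0,0,-0.1,230]]]' >/dev/null
$M '[[[0.4,0,0,0,0,0,230],[0.76,-0.01,0,0,0,0,230],[0.76,-0.01,0,0,0,0,230]]]' >/dev/null
$M '[[[0,0,0.4,0,0,0,230],[0,0,0.8,0,0,0,230],[0,0,1,0,0,0,230],[0,0,1,0,0,0,230],[0,0,1,0,0,0,230]]]'; python3 go.py 0.512 0.2396 0.0275 171.9
```

```text
t: 18.32
eef_pos: [0.5128, 0.2372, 0.0812]
ee_rot: [3.141, 0.001, 3.001]
force: [0.2, 0.3, -2.6]
width: 0.0317
gripper_force: 40.0
[0.015 0.027 0.671] [0.002 0.002 0.002]
```

```bash
M="python3 -m handwheel"
$M '[[[0.015,0.027,0.3,0,0,0,230],[0.015,0.027,0.6,0,0,0,230],[0.015,0.027,0.65,0,0,0,230],[0.015,0.027,0.65,0,0,0,230]]]'; python3 go.py 0.512 0.2396 0.0262 171.9
```

```text
t: 18.82
eef_pos: [0.5116, 0.2396, 0.0291]
ee_rot: [3.141, 0.001, 3.002]
force: [1.2, 0.2, -1.5]
width: 0.0313
gripper_force: 40.0
[-0.005  0.     0.037] [0.001 0.002 0.003]
```

```bash
M="python3 -m handwheel"
$M '[[[0,0,0.02,0,0,0,230],[0,0,0.03,0,0,0,230],[0,0,0.03,0,0,0,230]]]'
$M '[[[0,0,0.01,0,0,0,230],[0,0,0.01,0,0,0,230]]]'; python3 go.py 0.512 0.2396 0.0262 171.9
```

```text
t: 19.2
eef_pos: [0.5111, 0.2393, 0.0261]
ee_rot: [3.141, 0.0, 3.001]
force: [-0.3, 0.6, -0.3]
width: 0.0316
gripper_force: 40.0
t: 19.45
eef_pos: [0.5111, 0.2393, 0.0261]
ee_rot: [3.141, 0.001, 3.002]
force: [-4.1, 0.4, 8.4]
width: 0.0315
gripper_force: 40.0
[-0.011  0.005 -0.001] [0.001 0.001 0.003]
```

```bash
M="python3 -m handwheel"
$M '[[[-0.1,0.005,-0.01,0,0,0,230],[-0.2,0.005,-0.01,0,0,0,230],[-0.3,0.005,-0.01,0,0,0,230]]]'
$M '[[[-0.1,0,0,0,0,0,230],[-0.2,0,0,0,0,0,230],[-0.2,0,0,0,0,0,230]]]' ;python3 go.py 0.5596 0.2336 0.0262 171.9; python3 -c "
from h import *;print(arm.get_state()['moment'])"
```

```text
t: 19.82
eef_pos: [0.5339, 0.2358, 0.0261]
ee_rot: [-3.141, -0.002, 3.001]
force: [-9.8, 1.0, 9.6]
width: 0.0313
gripper_force: 40.0
t: 20.2
eef_pos: [0.5511, 0.2335, 0.0261]
ee_rot: [-3.141, -0.0, 3.001]
force: [-2.8, -1.8, 5.5]
width: 0.0317
gripper_force: 40.0
[-0.105  0.016 -0.001] [-0.001 -0.     0.002]
[-0.61614724  0.82850419 -0.0171517 ]
```

Leading end is inside the guides with little side force; continuing.

```bash
M="python3 -m handwheel"
$M '[[[-0.1,0,0,0,0,0,230],[-0.2,0,0,0,0,0,230],[-0.3,0,0,0,0,0,230],[-0.4,0,0,0,0,0,230],[-0.4,0,0,0,0,0,230]]]';python3 go.py 0.5596 0.2336 0.0262 171.9
$M '[[[-0.05,0,0,0,0,0,230],[-0.08,0,0,0,0,0,230],[-0.08,0,0,0,0,0,230]]]';python3 go.py 0.5596 0.2336 0.0262 171.9
```

```text
t: 20.82
eef_pos: [0.5829, 0.2291, 0.0261]
ee_rot: [-3.141, -0.0, 3.001]
force: [-3.1, -0.6, 5.1]
width: 0.0316
gripper_force: 40.0
[ 0.296  0.015 -0.001] [-0.001 -0.     0.002]
t: 21.2
eef_pos: [0.5883, 0.2279, 0.0261]
ee_rot: [-3.14, -0.001, 3.001]
force: [-5.7, -1.4, 7.3]
width: 0.0313
gripper_force: 40.0
[ 0.365  0.02  -0.001] [-0.003 -0.002  0.002]
```

```bash
M="python3 -m handwheel"
$M '[[[-0.03,0,0,0,0,0,230],[-0.03,0,0,0,0,0,230]]]'
$M '[[[-0.03,0,0,0,0,0,230],[-0.03,0,0,0,0,0,230]]]'
$M '[[[-0.02,0,0,0,0,0,230],[-0.02,0,0,0,0,0,230]]]';python3 go.py 0.5596 0.2336 0.0262 171.9
```

```text
t: 21.45
eef_pos: [0.5906, 0.2274, 0.0261]
ee_rot: [-3.14, -0.001, 3.001]
force: [-6.2, -1.8, 7.8]
width: 0.0317
gripper_force: 40.0
t: 21.7
eef_pos: [0.5934, 0.2273, 0.0261]
ee_rot: [-3.141, -0.001, 3.001]
force: [-4.0, -2.0, 5.1]
width: 0.0315
gripper_force: 40.0
t: 21.95
eef_pos: [0.594, 0.2273, 0.0261]
ee_rot: [-3.141, -0.002, 3.001]
force: [-9.0, 0.4, 9.5]
width: 0.0312
gripper_force: 40.0
[ 0.437  0.017 -0.   ] [-0.002 -0.004  0.002]
```

```bash
M="python3 -m handwheel"
$M '[[[-0.02,0,0,0,0,0,230],[-0.02,0,0,0,0,0,230]]]'
$M '[[[-0.02,0,0,0,0,0,230],[-0.02,0,0,0,0,0,230]]]'; python3 go.py 0.5596 0.2336 0.0262 171.9
```

```text
t: 22.2
eef_pos: [0.5941, 0.2273, 0.0261]
ee_rot: [-3.14, -0.004, 3.001]
force: [-14.8, 4.5, 13.8]
width: 0.0318
gripper_force: 40.0
t: 22.45
eef_pos: [0.5942, 0.2272, 0.0261]
ee_rot: [-3.14, -0.006, 3.001]
force: [-22.2, 7.2, 18.5]
width: 0.0315
gripper_force: 40.0
[0.439 0.018 0.002] [-0.004 -0.012  0.001]
```

Firm stop reached (22 N, no more travel). I ease off, open, lift and step forward so the wrist camera sees the trailing end and the catch.

```bash
M="python3 -m handwheel"
$M '[[[0.04,0,-0.01,0,0,0,230],[0.04,0,-0.01,0,0,0,230]]]'
$M '[[[0,0,0,0,0,0,100],[0,0,0,0,0,0,60],[0,0,0,0,0,0,60],[0,0,0,0,0,0,60]]]'
$M '[[[0,0,-0.4,0,0,0,60],[0,0,-0.9,0,0,0,0],[0,0,-1,0,0,0,0],[0,0,-1,0,0,0,0]]]'; python3 snap.py v10
python3 - <<'E'
from h import *; import pickle
c=pickle.load(open("v10.pkl","rb")); g=cv2.cvtColor(cv2.imread("pics/v10.png"),cv2.COLOR_BGR2GRAY)
y=np.radians(-8.1);ex=np.array([np.cos(y),np.sin(y)]);n=np.array([-ex[1],ex[0]]);o=np.array([.5596,.2336])-.0008*n
P=lambda a,b,z:proj(c,[*(o+a*ex+b*n),z]).round(1).tolist()
print("home trailing plate bottom",P(0,-.025,.01),P(0,.025,.01),"top",P(0,-.025,.015),P(0,.025,.015),"fin top",P(0,-.016,.036),P(0,.016,.036),"lead",P(.064,-.016,.036),P(.064,.016,.036))
print("nose",P(-.0025,.022,.017),"slant",P(-.02,.029,.017))
for r in range(150,260,3): print(r,g[r,270:378:3].tolist())
E
```

```text
t: 22.7
eef_pos: [0.5941, 0.2276, 0.0262]
ee_rot: [-3.141, -0.002, 3.001]
force: [-7.0, 3.1, 2.4]
width: 0.0313
gripper_force: 40.0
t: 23.2
eef_pos: [0.5952, 0.2276, 0.0266]
ee_rot: [3.142, 0.0, 3.001]
force: [0.1, 0.9, -1.2]
width: 0.0647
gripper_force: 0.0
t: 23.7
eef_pos: [0.5952, 0.2279, 0.1071]
ee_rot: [3.14, 0.001, 3.001]
force: [-0.8, 0.7, -1.0]
width: 0.0865
gripper_force: 0.0
home trailing plate bottom [285.0, 154.2] [347.7, 154.2] top [284.4, 155.3] [348.2, 155.3] fin top [294.1, 160.1] [338.5, 160.1] lead [295.8, 241.5] [336.9, 241.5]
nose [344.7, 152.5] slant [354.5, 129.5]
150 [196, 197, 193, 195, 198, 194, 192, 189, 208, 214, 211, 214, 213, 213, 216, 218, 215, 215, 216, 214, 216, 218, 216, 217, 218, 212, 191, 188, 191, 217, 216, 214, 217, 221, 218, 220]
153 [196, 197, 194, 195, 198, 194, 193, 189, 206, 211, 208, 211, 210, 211, 213, 214, 213, 211, 213, 211, 213, 215, 213, 215, 215, 212, 198, 199, 205, 214, 215, 214, 217, 222, 217, 219]
156 [196, 197, 194, 195, 198, 194, 193, 190, 187, 161, 146, 111, 111, 110, 111, 135, 138, 112, 113, 110, 110, 133, 155, 196, 196, 197, 19
[... 5412 characters left out ...]
, 177, 104, 45, 50, 50, 51, 50, 159, 168, 47, 48, 52, 58, 57, 59, 58, 59, 60, 57, 58, 58, 59, 59, 58]
249 [58, 59, 58, 59, 57, 57, 60, 60, 59, 60, 58, 83, 162, 82, 57, 58, 58, 56, 53, 136, 145, 55, 59, 58, 56, 58, 58, 59, 59, 59, 57, 59, 57, 57, 58, 60]
252 [56, 59, 58, 58, 58, 59, 58, 60, 58, 56, 58, 60, 56, 57, 58, 58, 60, 59, 58, 59, 57, 58, 57, 58, 58, 57, 58, 58, 59, 59, 62, 58, 61, 59, 57, 61]
255 [58, 58, 58, 61, 60, 58, 58, 58, 59, 59, 57, 59, 60, 59, 57, 59, 58, 57, 57, 58, 58, 60, 58, 58, 58, 60, 59, 59, 58, 57, 57, 57, 58, 58, 58, 57]
258 [58, 59, 59, 59, 57, 59, 60, 59, 59, 59, 59, 61, 58, 59, 57, 59, 59, 57, 57, 60, 59, 59, 60, 58, 58, 59, 59, 56, 57, 58, 59, 58, 60, 58, 55, 58]
```

Run:
```python
from h import *; import pickle
y=np.radians(-8.1);ex=np.array([np.cos(y),np.sin(y)]);n=np.array([-ex[1],ex[0]])
for v in("v9","v10"):
    c=pickle.load(open(v+".pkl","rb")); g=cv2.cvtColor(cv2.imread(f"pics/{v}.png"),cv2.COLOR_BGR2GRAY); o=np.array([.5596,.2336])-.0008*n
    for a in(-.015,-.01,-.007,-.005,-.0035,-.0025):
        q=np.array([proj(c,[*(o+a*ex+b*n),.017]) for b in np.arange(.014,.036,.001)],np.float32)
        print(v,a,cv2.remap(g,q[None,:,0],q[None,:,1],1)[0].tolist())
```

```text
v9 -0.015 [216, 215, 216, 216, 217, 217, 216, 219, 221, 218, 215, 213, 214, 208, 192, 196, 206, 215, 217, 216, 215, 213]
v9 -0.01 [216, 215, 216, 216, 217, 217, 217, 218, 220, 217, 213, 204, 193, 194, 203, 214, 216, 217, 217, 216, 214, 214]
v9 -0.007 [216, 215, 215, 217, 217, 217, 217, 218, 220, 215, 201, 193, 198, 204, 215, 217, 217, 218, 218, 217, 215, 213]
v9 -0.005 [216, 215, 216, 216, 217, 217, 217, 219, 218, 208, 194, 192, 195, 212, 217, 216, 217, 218, 217, 217, 215, 214]
v9 -0.0035 [216, 215, 216, 217, 217, 217, 217, 219, 217, 200, 194, 194, 196, 203, 206, 208, 211, 216, 217, 216, 215, 214]
v9 -0.0025 [216, 216, 216, 216, 217, 217, 217, 219, 217, 203, 196, 191, 190, 192, 194, 195, 202, 215, 217, 217, 215, 214]
v10 -0.015 [216, 216, 217, 217, 218, 219, 219, 221, 221, 217, 215, 215, 212, 192, 188, 200, 210, 218, 219, 218, 215, 213]
v10 -0.01 [216, 217, 217, 217, 218, 218, 218, 221, 221, 217, 210, 189, 187, 201, 210, 216, 217, 219, 218, 217, 215, 214]
v10 -0.007 [217, 216, 217, 217, 218, 218, 218, 221, 221, 207, 179, 184, 199, 208, 217, 218, 218, 218, 218, 217, 216, 214]
v10 -0.005 [217, 216, 217, 217, 218, 218, 218, 221, 216, 192, 182, 194, 196, 204, 206, 207, 212, 217, 217, 217, 216, 214]
v10 -0.0035 [216, 217, 216, 217, 218, 218, 218, 220, 211, 181, 190, 185, 174, 173, 173, 174, 184, 206, 217, 217, 215, 214]
v10 -0.0025 [215, 215, 215, 216, 217, 217, 217, 219, 214, 192, 196, 195, 193, 194, 197, 197, 197, 204, 216, 217, 215, 214]
```

The catch is back at the same place as before insertion (closed). The part's trailing end and fins match the home prediction, and the gripper is clear.

```bash
python3 -c "
from station import arm
print(arm.job_done())"
```

```text
the job is handed in; nothing more can be done
None
```

The resistor was turned over on the ramp and slid fully home in the cradle with the catch closed behind it, and the job was handed in at about 24 s of the 67 s; no verdict came back, so this rests on my own camera and force checks.

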